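# Fetch the beaker from behind the reagent bottles

## Task

Stand the glass beaker from the back of the lane rack upright in the middle of the stirrer's round plate. To get at it, first take both bottles that stand in front of it out of the rack and park them upright on the steel side tray, without disturbing the small bottle that already stands there; once the beaker is on the stirrer, put each bottle back upright in the rack on the very spot where it stood at the start.

Things in the scene. Friction and masses are not known exactly. Their poses are not given: they have to be found in the camera images.
- tall_bottle: the tallest bottle: clear reagent bottle 61 mm across and 118 mm high, about 0.26 kg, shoulder tapering to a screw cap 37 mm across that fills its top 21 mm (grip the cap); origin at the centre of its underside, z up its axis (turning about z does not matter). Starts in the lane rack in front of the beaker; which of the two bottles is foremost varies.
- medium_bottle: the medium bottle: clear reagent bottle 56 mm across and 105 mm high, about 0.26 kg, screw cap about 34 mm across that fills its top 19 mm (grip the cap); origin at the centre of its underside, z up its axis (turning about z does not matter). Starts in the lane rack in front of the beaker, 75 to 90 mm from the tall bottle centre to centre
- beaker: open glass beaker 52 mm across and 58 mm high, 0.055 kg; origin at the centre of its underside, z up its axis (turning about z does not matter). Starts at the far end of the lane, a few mm behind the nearer bottle; once the bottles are gone it can be gripped over its outside with one finger before and one behind it along the lane (side walls leave only about 14 mm beside it)
- small_bottle: the smallest bottle, 48 mm across and 90 mm high with a 29 mm cap, loose, standing near the far (+x) end of the side tray, not to be disturbed; origin at the centre of its underside, z up its axis (turning about z does not matter). (The three similar bottles at the back wall do not belong to the task)
- lane_rack: fixed single-file rack with a grey floor and white side rails, 270 x 92 mm, the lane runs along its x, the far end is +x; inner width 80 mm, floor 6 mm above the bench, side walls up to 50 mm above the bench, end lips up to 13 mm; origin at the centre of its underside
- side_tray: fixed low steel tray 262 mm (along its x) x 116 mm (along its y), floor 4 mm and rim 10 mm above the bench, walls 4 mm thick; origin at the centre of its underside. The two bottles fit one behind the other between its near end (-x) and the small bottle, which stands 76 to 90 mm from the tray's centre
- stirrer: fixed compact stirrer, white housing 150 x 125 mm and 41 mm high with a round knob on its front (-x), carrying a round metal plate 100 mm across whose flat face is 55 mm above the bench; origin on the bench under the plate's centre
- plate_centre (a point): centre of the flat face of the stirrer's round plate, 55 mm above the bench
Mind the look-alikes: they are no part of the job. What is shaped like the beaker but brown is not meant.

How it is judged:
By the outcome, as a careful person would: the job done as asked, in the order asked, and still so for the second after the job is handed in, with the robot touching nothing.
It also fails if it takes over 136 s, if anything falls off the work surface, if the arm or the gripper's body presses on something with over 40 N, if the wrist force passes 120 N, or if a joint passes its speed limit or range.

## Robot

A 6-joint arm with a two-finger parallel gripper is mounted at the origin on a cart in front of the work surface, level with it; the furniture and walls round the work are solid. World frame = base frame: x ahead of the robot, y to its left, z up, the work surface at z = 0. Lengths are in mm, angles in rad, forces in N, time in s.
With the tool pointing down it reaches from about 275 to 750 mm from the base axis. Payload 10.2 kg.
Tool frame: the origin (TCP) lies at the centre of the arm's flange, where the gripper is bolted on; the fingertips stand 173 mm ahead of it and the grasp point (between the pads) lies 155 mm ahead of it; z points along the fingers, y is the line along which they close (so a half turn about z gives the same grasp; the last joint's range is limited). The gripper opens to 85 mm and grips with 20 to 120 N. Pads are 22 mm wide; open, the fingers measure 114 mm over their backs; the gripper's body (76 mm by 85 mm) begins 54 mm behind the grasp point. The pads swing forward as they close: fully open they stand 13 mm farther back than shut.
Start: joints at [-1.413, 0.313, 1.498, -0, 1.331, -0.223], TCP at [195.111, -487.405, 404.694] pointing down, gripper open.
Joint ranges: [-2.94, 2.94], [-0.97, 2.17], [0.19, 2.56], [-1.23, 4.37], [0.02, 3.11], [-2.88, 2.88]. Speed limits (rad/s): [2.39, 2.39, 3.01, 3.14, 3.14, 3.14].

## Interface

Orientations are given as a unit quaternion [w, x, y, z].
In Python, from rig import status, capture, camera_info, ticket gives the robot as it stands.
- The arm moves only by the shell command python3 -m crank 'ROWS' [FORCE]. ROWS is JSON, a list of rows, each a list of 7 numbers: the shift along the tool's x, y, z as a fraction of full scale, then the turn, a rotation vector about the tool's x, y, z as a fraction of full scale, then the closure, from 0 (fully open) to 1 (shut). A call has 1 to 12 rows; each row is the pose to reach, as a shift and turn from the pose commanded when the call began, along the tool's axes at that moment; what a row does not reach only later rows make up. Full scale, the value 1, is 0.1 m for a shift and 45 degrees for a turn. A row lasts 1/10 s, in which the tool goes at most 50 mm and 8.59 degrees, less where a joint would pass 70% of its speed; a pose out of reach is approached as far as the arm can. A call with a number of a shift or a turn outside -1 to 1 is refused whole. A call with a gripper value outside its range is refused whole. The fingers move at their own pace and stop on an object; FORCE is the grip in N (left out, the last holds). Time passes only in rows, so rows that repeat a pose let the fingers close. It gives the time, the measured TCP pose, the force, the opening and the grip force at its end, in the units of the state.
- status.sense(): the state, without advancing time (a new reading comes with each control period).
- capture(name): name is "scene" or "top" or "wrist"; returns (picture, depth): 400x640x3 uint8, red, green, blue; 400x640 float32, mm along the optical axis (not along the pixel's ray), 0 where there is no reading.
- camera_info(name): a dict with "K" (3x3 intrinsics, pixels), "camera_from_world" (4x4, takes a point from world to camera coordinates). Camera axes: x right, y up, looking along -z (the intrinsics and any distortion apply to the point x, -y, -z); pixel columns grow to the right and rows downward; lengths in mm; the calibration is good to about 2 mm. A picture is of the moment at which its call begins: read the wrist's pose just before it. camera_info takes no time and is no camera call; for the wrist camera it gives the pose at the moment of the call.
- ticket.finish_job(): hands the job in; it is judged then, once.
The state is a dict: "time_s": time; "joints": joint angles; "dq": joint speeds; "tau": joint torques, N m; "eef_pos": TCP position; "ee_rot": TCP orientation; "force": force on the tool from outside, world axes, zero at the start; "wrist_torque": the same for the moment, N m; "grip_width": opening from 0.0 (shut) to 1.0 (fully open); "grip_force": force on a finger pad.
Only numpy, scipy, OpenCV 4.12 (cv2) and the standard library are available. Lean on these libraries where they do the work, as an engineer would, in place of code of your own. Each camera call takes 0.05 s, during which the arm holds its last target. There are 200 camera calls.

## Working session

There is one attempt and no reset: what is moved stays moved. The work goes in short steps, Python scripts to look and compute and a shell command to move; the robot and the scene stay as the last step left them, time stands still between calls to the robot, and variables do not carry over. Pictures are saved under pics/ and viewed, at most 14 in all, crops included, and the job is handed in when it is done.

```bash
mkdir -p pics; ls
cat > h.py <<'E'
import numpy as np, cv2, json
from rig import status, capture, camera_info
def snap(n,f=None):
    ci=camera_info(n); p,d=capture(n); np.savez('/tmp/%s.npz'%n,p=p,d=d,K=ci['K'],T=ci['camera_from_world'])
    if f: cv2.imwrite('pics/'+f,p[:,:,::-1])
    return p,d,np.array(ci['K']),np.array(ci['camera_from_world'])
def cloud(d,K,T):
    v,u=np.mgrid[0:d.shape[0],0:d.shape[1]]
    P=np.stack([(u-K[0,2])/K[0,0]*d,-(v-K[1,2])/K[1,1]*d,-d,np.ones_like(d)],-1)
    return (P@np.linalg.inv(T).T)[...,:3]
def ray(u,v,z,K,T):
    Ti=np.linalg.inv(T); c=Ti[:3,3]; r=Ti[:3,:3]@np.array([(u-K[0,2])/K[0,0],-(v-K[1,2])/K[1,1],-1]); return c+r*(z-c[2])/r[2]
E
python3 - <<'E'
from h import *
print({k:(np.round(v,3).tolist() if not isinstance(v,(int,float)) else v) for k,v in status.sense().items()})
for n in('top','scene'):
    p,d,K,T=snap(n,n+'1.png'); print(n,K.round(1).tolist(),np.linalg.inv(T)[:3].round(2).tolist(),{k for k in camera_info(n)})
E
```

```text
pics
{'time_s': 0.0, 'joints': [-1.413, 0.313, 1.498, -0.0, 1.331, -0.223], 'dq': [0.0, -0.002, 0.001, -0.001, 0.0, 0.001], 'tau': [-0.001, -41.227, -25.974, -0.0, 0.004, 0.0], 'eef_pos': [195.105, -487.365, 404.153], 'ee_rot': [-0.001, 0.982, 0.189, 0.0], 'force': [0.04, 0.002, 0.605], 'wrist_torque': [0.057, 0.004, 0.003], 'grip_force': 0.0, 'grip_width': 0.9986676609054186}
top [[419.3, 0.0, 310.9], [0.0, 419.3, 199.0], [0.0, 0.0, 1.0]] [[-0.03, 0.99, -0.1, 444.51], [-1.0, -0.03, -0.03, 24.92], [-0.03, 0.1, 0.99, 1082.28]] {'camera_from_world', 'K'}
scene [[409.5, 0.0, 323.7], [0.0, 409.5, 195.5], [0.0, 0.0, 1.0]] [[-0.89, 0.3, -0.33, 201.42], [-0.45, -0.63, 0.64, 660.69], [-0.01, 0.72, 0.7, 749.67]] {'camera_from_world', 'K'}
```

View pics/top1.png

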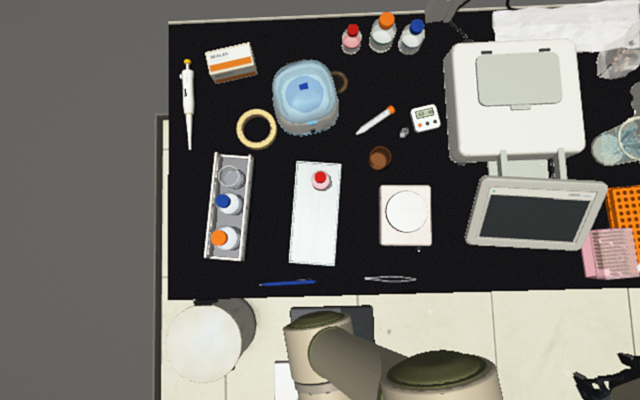

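View pics/scene1.png

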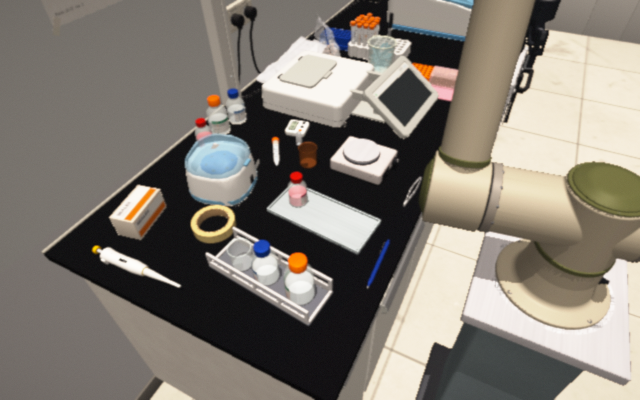

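The top view shows the rack at the left, with the beaker at (231,177), the blue cap at (222,201) and the orange cap, foremost, at (219,239). The tray is at (315,213) with the red small bottle at (320,180), and the stirrer plate is at (406,212). The brown decoy is at (379,157). In the scene view the same items sit at: orange (298,265), blue (262,248), beaker (238,250), plate (362,152).

```bash
python3 - <<'E'
from h import *
def ld(n): z=np.load('/tmp/%s.npz'%n); return z['p'],z['d'],z['K'],z['T']
boxes={'top':{'orange':(205,220,240,255),'blue':(210,188,240,212),'red':(308,168,334,190)},'scene':{'orange':(280,250,318,278),'blue':(248,236,278,258),'red':(285,168,308,185)}}
hue={'orange':(6,20),'blue':(105,125),'red':(-6,5)}
for n in('top','scene'):
    p,d,K,T=ld(n); P=cloud(d,K,T); H=cv2.cvtColor(p,cv2.COLOR_RGB2HSV).astype(int); h=(H[...,0]+20)%180-20
    for c,(a,b,e,f) in boxes[n].items():
        m=np.zeros(h.shape,bool); m[b:f,a:e]=True
        m&=(h>=hue[c][0])&(h<=hue[c][1])&(H[...,1]>130)&(H[...,2]>60)
        q=P[m]; zt=np.percentile(q[:,2],97); t=q[q[:,2]>zt-5]
        print(n,c,m.sum(),'z',zt.round(1),'top mean',t.mean(0).round(1),'mid',((t.min(0)+t.max(0))/2).round(1),'ext',np.ptp(t,axis=0).round(1),len(t))
p,d,K,T=ld('top');P=cloud(d,K,T); H=cv2.cvtColor(p,cv2.COLOR_RGB2HSV)
def rect(m,z,name,shape=True):
    cs,_=cv2.findContours(m.astype(np.uint8),cv2.RETR_EXTERNAL,cv2.CHAIN_APPROX_NONE); c=max(cs,key=cv2.contourArea)[:,0]
    w=np.array([ray(u,v,z,K,T)[:2] for u,v in c],np.float32)
    print(name,'rect',np.round(cv2.minAreaRect(w)[0],1),np.round(cv2.minAreaRect(w)[1],1),round(cv2.minAreaRect(w)[2],2)); return w
def box(a,b,e,f):
    m=np.zeros(d.shape,bool); m[b:f,a:e]=1; return m
V=H[...,2]; S=H[...,1]
rect(box(280,150,350,275)&(V>120)&~((S>60)),10,'tray')
rect(box(370,175,440,255)&(P[...,2]>30)&(P[...,2]<48)|box(385,190,428,235)&(P[...,2]>30),41,'stirrer')
pm=box(370,175,440,255)&(P[...,2]>49.5); 
w=rect(pm,55,'plate'); print(cv2.minEnclosingCircle(w), P[pm].mean(0).round(1))
rect(box(195,145,260,270)&(P[...,2]>40)&(P[...,2]<55)&(V>130),50,'rack rails')
m=box(195,145,260,270)&(V>60); rect(m,50,'rack')
for v in range(160,200,3): print(v,[int(x) for x in P[v,208:254:2,2]])
E
python3 - <<'E'
import cv2
a=cv2.imread('pics/top1.png')[140:275,195:355]; cv2.imwrite('pics/crop1.png',cv2.resize(a,None,fx=4,fy=4,interpolation=2))
E
```

```text
top orange 197 z 126.6 top mean [463.5 262.  136.3] mid [462.4 153.2 601.9] ext [ 35.8 256.5 960.7] 156
top blue 144 z 114.6 top mean [549.5 255.5 122.1] mid [504.7 148.6 596. ] ext [120.5 247.3 972.6] 92
top red 101 z 97.4 top mean [599.4  27.6 109.5] mid [528.3  26.9 587.4] ext [167.6  24.1 989.8] 66
scene orange 354 z 125.3 top mean [461.3 269.1 126. ] mid [341.2 454.4 435.1] ext [279.6 412.6 629.2] 237
scene blue 229 z 112.3 top mean [548.4 260.6 110.4] mid [548.4 259.9 110.8] ext [30.2 32.4  6.5] 165
scene red 135 z 95.5 top mean [600.9  29.6  93.6] mid [600.6  29.6  93.6] ext [26.2 29.   5.2] 80
tray rect [522.3  43.3] [117.6 263.5] 84.13
stirrer rect [ 500.9 -178.4] [125.5 160.6] 88.09
plate rect [ 515.6 -180.1] [97.2 98.1] 87.26
((515.88720703125, -179.813232421875), 50.66119384765625) [ 515.  -176.7   73.1]
rack rails rect [548.7 302.6] [  7.6 263.5] 83.69
rack rect [543.5 256.6] [103. 269.] 83.74
160 [1, 1, 2, 49, 46, 25, 4, 6, 5, 8, 10, 3, 2, 4, 5, 5, 9, 4, 2, 5, 45, 23, 15]
163 [0, 1, 2, 51, 22, 18, 6, 4, 5, 4, 4, 6, 7, 7, 2, 7, 7, 6, 6, 9, 49, 21, 11]
166 [3, 0, -3, 49, 
[... 349 characters left out ...]
 23, 63, 50, 27, 10, 6, 9, 6, 11, 10, 14, 55, 26, 7, 1, 50, 45, 21, -4]
181 [3, 1, 50, 27, 27, 3, 61, 39, 7, 8, 6, 9, 7, 6, 62, 43, 21, 7, 3, 49, 40, 12, -1]
184 [-1, 2, 50, 25, 19, 4, 4, 6, 63, 9, 9, 8, 67, 49, 33, 19, 5, 6, 2, 51, 24, 8, 1]
187 [-2, -3, 49, 25, 17, 5, 2, 7, 4, 3, 6, 17, 18, 13, 6, 8, 3, 8, 6, 49, 23, 2, 0]
190 [1, 47, 49, 24, 15, 6, 8, 7, 6, 8, 4, 4, 6, 7, 7, 11, 4, 5, 3, 47, 25, 1, -2]
193 [-1, 48, 48, 22, 12, 6, 75, 106, 78, 78, 76, 76, 72, 5, 3, 10, 6, 2, 50, 48, 25, 0, -1]
196 [2, 49, 42, 27, 110, 110, 112, 112, 111, 111, 97, 78, 79, 71, 60, 26, 1, 5, 50, 44, 21, 2, 1]
199 [-1, 49, 41, 21, 109, 110, 110, 113, 113, 111, 111, 84, 79, 75, 68, 50, 17, 3, 48, 45, 19, -3, 2]
```

View pics/crop1.png

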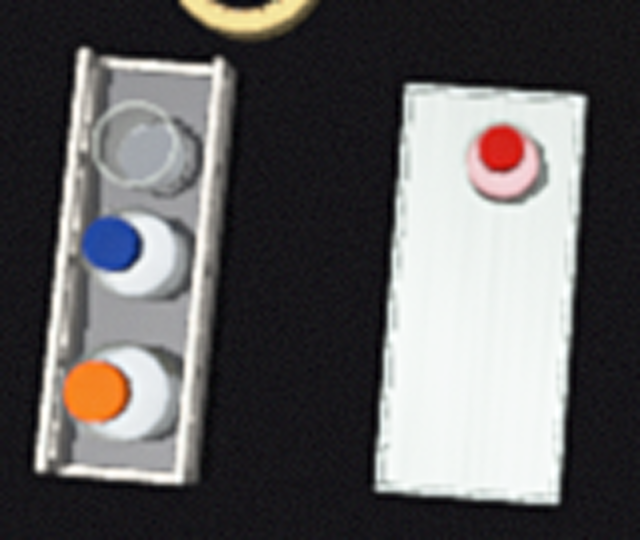

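The crop confirms that orange (tall) is in front, blue (medium) is behind it, and the beaker is at the far end. The tray is free on its near side. Next I refine the positions by ray-casting the cap discs in both views.

```bash
cat >> h.py <<'E'
boxes={'top':{'orange':(205,220,240,255,124),'blue':(210,188,240,212,111),'red':(308,168,334,190,94)},'scene':{'orange':(280,250,318,278,124),'blue':(248,236,278,258,111),'red':(285,168,308,185,94)}}
hue={'orange':(6,20),'blue':(105,125),'red':(-6,5)}
def caps(n,p,K,T,bx):
    H=cv2.cvtColor(p,cv2.COLOR_RGB2HSV).astype(int); h=(H[...,0]+20)%180-20
    for c,(a,b,e,f,z) in bx.items():
        m=np.zeros(h.shape,bool); m[b:f,a:e]=True
        m&=(h>=hue[c][0])&(h<=hue[c][1])&(H[...,1]>130)&(H[...,2]>60)
        cs,_=cv2.findContours(m.astype(np.uint8),0,1); k=max(cs,key=cv2.contourArea)[:,0]
        w=np.array([ray(u,v,z,K,T)[:2] for u,v in k],np.float32)
        print(n,c,'circ',np.round(cv2.minEnclosingCircle(w)[0],1),round(cv2.minEnclosingCircle(w)[1],1),'ell',np.round(cv2.fitEllipse(w)[0],1))
E
python3 - <<'E'
from h import *
def ld(n): z=np.load('/tmp/%s.npz'%n); return z['p'],z['d'],z['K'],z['T']
for n in('top','scene'):
    p,d,K,T=ld(n); caps(n,p,K,T,boxes[n])
    P=cloud(d,K,T)
    x,y,z=P[...,0],P[...,1],P[...,2]
    R=(abs(x-543)<170)&(abs(y-262)<80)
    q=P[R&(z>44)&(z<54)]
    # rail lines
    a=np.radians(3.0)
    for it in range(6):
        lat=lambda q:-np.sin(a)*(q[:,0]-543)+np.cos(a)*(q[:,1]-260)
        l=lat(q); L=q[(l>30)&(l<55)]; Rr=q[(l<-30)&(l>-55)]
        sl=[np.polyfit(s[:,0],s[:,1],1) for s in(L,Rr)]; a=np.arctan(np.mean([s[0] for s in sl]))
    print(n,'rail slopes',sl,len(L),len(Rr),'range x',np.percentile(L[:,0],[1,99]),np.percentile(Rr[:,0],[1,99]),'lat',np.median(lat(L)),np.median(lat(Rr)))
    b=P[R&(x>580)&(x<680)&(z>52)&(z<72)]
    b=b[abs(lat(b))<38]
    print(n,'beaker rim circ',cv2.minEnclosingCircle(b[:,:2].astype(np.float32)),len(b))
    t=P[(abs(x-520)<170)&(abs(y-40)<75)&(z>1.5)&(z<14)]
    print(n,'tray',cv2.minAreaRect(t[:,:2].astype(np.float32)))
E
```

```text
top orange circ [462.8 264. ] 18.5 ell [463.3 263.9]
top blue circ [550.1 256.8] 16.7 ell [549.4 257.4]
top red circ [600.7  27. ] 13.5 ell [600.6  27.1]
top rail slopes [array([-1.09441245e-01,  3.63388485e+02]), array([-1.13930893e-01,  2.79912009e+02])] 292 288 range x [420.35544946 678.10112471] [412.52697972 669.24225653] lat 43.49461355855334 -42.05815720960008
top beaker rim circ ((617.420654296875, 254.5413055419922), 25.86871337890625) 97
top tray ((519.9266357421875, 40.05934143066406), (149.77651977539062, 339.6865234375), 89.9937744140625)
scene orange circ [459.9 271. ] 24.5 ell [459.5 270.4]
scene blue circ [546.1 263.1] 22.1 ell [545.5 263.2]
scene red circ [598.7  34.1] 22.0 ell [598.4  33. ]
scene rail slopes [array([-1.10031188e-01,  3.65294434e+02]), array([-1.10046226e-01,  2.78887282e+02])] 420 232 range x [418.89269304 675.53164838] [408.45086743 668.94945732] lat 45.613988804813886 -40.32906782346138
scene beaker rim circ ((617.6521606445312, 254.82406616210938), 27.278778076171875) 200
scene tray ((520.2347412109375, 40.87895584106445), (339.5425109863281, 149.2980194091797), 0.4589847922325134)
```

```bash
cat > w.py <<'E'
# usage: python3 w.py x y z yaw -> shift/turn needed (fractions) from measured pose
import sys; from h import *
from scipy.spatial.transform import Rotation as Ro
s=status.sense(); q=s['ee_rot']; R=Ro.from_quat([q[1],q[2],q[3],q[0]])
x,y,z,a=map(float,sys.argv[1:5])
D=Ro.from_matrix([[np.cos(a),np.sin(a),0],[np.sin(a),-np.cos(a),0],[0,0,-1]])
print('t %.2f'%s['time_s'],'pos',np.round(s['eef_pos'],1),'j',np.round(s['joints'],2),'F',np.round(s['force'],1),'gw %.3f gf %.1f'%(s['grip_width'],s['grip_force']))
print('shift',(R.inv().apply(np.array([x,y,z])-s['eef_pos'])/100).round(3),'turn',(np.degrees((R.inv()*D).as_rotvec())/45).round(3))
E
python3 -m crank '[[0,0,0,0,0,0.15,0],[0,0,0,0,0,0.3,0],[0,0,0,0,0,0.45,0],[0,0,0,0,0,0.624,0],[0,0,0,0,0,0.624,0]]'
python3 w.py 463 264 404 -0.11
```

```text
time_s: 0.6
eef_pos: [195.1, -487.4, 404.4]
ee_rot: [-0.0, 0.998, -0.055, -0.0]
force: [-0.1, -0.7, 0.1]
grip_width: 1.001
grip_force: 0.0
t 0.60 pos [ 195.1 -487.4  404.4] j [-1.41  0.31  1.5  -0.    1.33  0.27] F [-0.1 -0.7  0.1] gw 1.001 gf 0.0
shift [ 1.834 -7.764  0.009] turn [-0.001  0.    -0.001]
```

```bash
python3 -m crank '[[0.08,-0.32,0,0,0,0,0],[0.16,-0.64,0,0,0,0,0],[0.23,-0.97,0,0,0,0,0]]' >/dev/null
python3 -m crank '[[0.08,-0.32,0,0,0,0,0],[0.16,-0.64,0,0,0,0,0],[0.23,-0.97,0,0,0,0,0]]' >/dev/null
python3 -m crank '[[0.08,-0.32,0,0,0,0,0],[0.16,-0.64,0,0,0,0,0],[0.23,-0.97,0,0,0,0,0]]' >/dev/null
python3 -m crank '[[0.08,-0.32,0,0,0,0,0],[0.16,-0.64,0,0,0,0,0],[0.23,-0.97,0,0,0,0,0]]' >/dev/null
python3 -m crank '[[0.08,-0.32,0,0,0,0,0],[0.16,-0.64,0,0,0,0,0],[0.23,-0.97,0,0,0,0,0]]' >/dev/null
python3 -m crank '[[0.08,-0.32,0,0,0,0,0],[0.16,-0.64,0,0,0,0,0],[0.23,-0.97,0,0,0,0,0]]' >/dev/null
python3 -m crank '[[0.08,-0.32,0,0,0,0,0],[0.16,-0.64,0,0,0,0,0],[0.23,-0.97,0,0,0,0,0]]' >/dev/null
python3 -m crank '[[0.08,-0.32,0,0,0,0,0],[0.16,-0.64,0,0,0,0,0],[0.23,-0.97,0,0,0,0,0],[0.23,-0.97,0,0,0,0,0],[0.23,-0.97,0,0,0,0,0]]'
python3 w.py 463 264 404 -0.11
python3 - <<'E'
from h import *
p,d,K,T=snap('wrist','wr1.png'); print(K.round(1).tolist(),np.linalg.inv(T)[:3].round(2).tolist())
E
```

```text
time_s: 3.2
eef_pos: [462.6, 264.2, 404.2]
ee_rot: [0.0, 0.999, -0.053, -0.0]
force: [0.5, 0.4, -1.1]
grip_width: 0.999
grip_force: 0.0
t 3.20 pos [462.6 264.2 404.2] j [ 0.3   0.33  1.48 -0.    1.34  1.98] F [ 0.5  0.4 -1.1] gw 0.999 gf 0.0
shift [0.005 0.001 0.002] turn [0.001 0.001 0.006]
[[329.9, 0.0, 322.0], [0.0, 329.9, 200.0], [0.0, 0.0, 1.0]] [[-0.11, 0.94, 0.31, 543.31], [-0.99, -0.1, -0.03, 255.78], [0.0, -0.31, 0.95, 372.34]]
```

View pics/wr1.png

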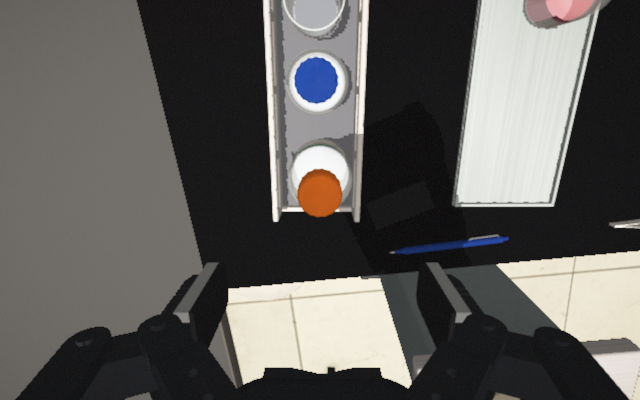

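In the wrist view the orange cap is at (320,193), the blue cap at (316,80) and the beaker rim at (314,10). The fingers are in the lower half. I'll ray-cast these to refine.

Run:
```python
from h import *
z=np.load('/tmp/wrist.npz');p,d,K,T=z['p'],z['d'],z['K'],z['T']
hue['orange']=(3,20)
caps('wrist',p,K,T,{'orange':(280,150,360,230,124),'blue':(280,45,350,115,111)})
P=cloud(d,K,T)
for n,a in(('orange',(300,180,340,200)),('blue',(305,70,330,95))): print(n,np.median(P[a[1]:a[3],a[0]:a[2],2]))
```

```text
wrist orange circ [467.6 266.1] 19.9 ell [467.3 265.8]
wrist blue circ [551.7 259.5] 16.0 ell [551.7 259.5]
orange 122.94224349603276
blue 110.13685921032692
```

```bash
python3 -m crank '[[0.02,-0.01,0.3,0,0,0,0],[0.02,-0.01,0.6,0,0,0,0],[0.02,-0.01,0.9,0,0,0,0]]' >/dev/null
python3 -m crank '[[0,0,0.2,0,0,0,0],[0,0,0.35,0,0,0,0],[0,0,0.42,0,0,0,0],[0,0,0.42,0,0,0,0],[0,0,0.42,0,0,0,0]]' >/dev/null
python3 w.py 464.5 265 272 -0.11
python3 -m crank '[[0,0,0,0,0,0,1],[0,0,0,0,0,0,1],[0,0,0,0,0,0,1],[0,0,0,0,0,0,1],[0,0,0,0,0,0,1],[0,0,0,0,0,0,1],[0,0,0,0,0,0,1],[0,0,0,0,0,0,1]]' 50
python3 w.py 437.7 52 335 -0.11
python3 - <<'E'
from h import *
snap('wrist','wr2.png')
E
```

```text
t 4.05 pos [464.9 264.4 273.6] j [ 0.3   0.47  1.63 -0.    1.03  1.98] F [ 0.  -0.7  0. ] gw 1.000 gf 0.0
shift [-0.005 -0.005  0.016] turn [-0.001 -0.001  0.001]
time_s: 4.85
eef_pos: [464.9, 264.9, 273.5]
ee_rot: [-0.0, 0.999, -0.055, 0.001]
force: [-0.9, 1.0, 6.5]
grip_width: 0.423
grip_force: 47.3
t 4.85 pos [464.9 264.9 273.5] j [0.3  0.47 1.63 0.   1.03 1.98] F [-0.9  1.   6.5] gw 0.423 gf 47.3
shift [-0.038  2.145 -0.617] turn [-0.001 -0.002  0.001]
```

View pics/wr2.png

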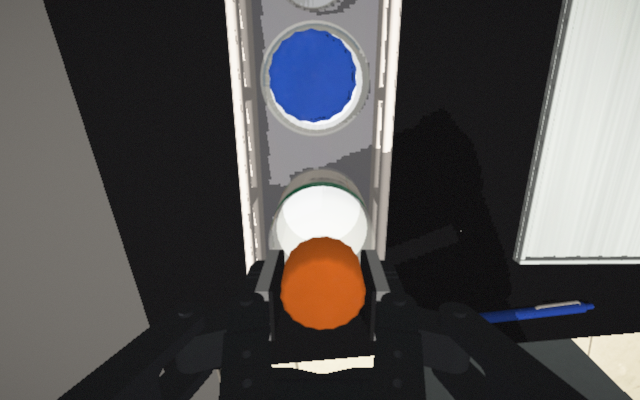

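The orange cap is at (322,283), centred between the pads, and the width of 0.423 (36 mm) matches the cap. I'll lift it, carry it over and lower it.

```bash
python3 -m crank '[[0,0,-0.1,0,0,0,1],[0,0,-0.3,0,0,0,1],[0,0,-0.5,0,0,0,1],[0,0,-0.65,0,0,0,1],[0,0,-0.65,0,0,0,1],[0,0,-0.65,0,0,0,1]]'
python3 -m crank '[[0,0.15,0,0,0,0,1],[0,0.4,0,0,0,0,1],[0,0.7,0,0,0,0,1],[0,1,0,0,0,0,1]]' >/dev/null
python3 -m crank '[[0,0.3,0,0,0,0,1],[-0.03,0.6,0,0,0,0,1],[-0.04,0.85,0,0,0,0,1],[-0.04,1,0,0,0,0,1]]' >/dev/null
python3 -m crank '[[0,0.1,0,0,0,0,1],[0,0.145,0,0,0,0,1],[0,0.145,0,0,0,0,1],[0,0.145,0,0,0,0,1]]' >/dev/null
python3 w.py 437.7 52 271.5 -0.11
python3 - <<'E'
from h import *
snap('scene','sc2.png')
E
```

```text
time_s: 5.5
eef_pos: [464.5, 264.6, 337.2]
ee_rot: [0.0, 0.999, -0.055, -0.0]
force: [-0.8, -0.2, -2.6]
grip_width: 0.427
grip_force: 47.0
t 6.70 pos [437.3  52.2 337.5] j [-0.15  0.2   1.83  0.    1.11  1.53] F [ 0.7  0.1 -2.7] gw 0.425 gf 47.1
shift [0.004 0.002 0.66 ] turn [-0.     0.     0.001]
```

View pics/sc2.png

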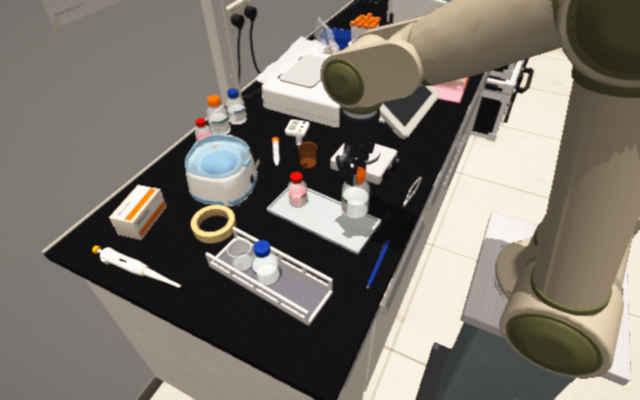

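The tall bottle hangs upright over the near end of the tray, at (357,200). I'll lower it.

```bash
python3 -m crank '[[0,0,0.2,0,0,0,1],[0,0,0.4,0,0,0,1],[0,0,0.55,0,0,0,1],[0,0,0.62,0,0,0,1],[0,0,0.65,0,0,0,1],[0,0,0.665,0,0,0,1],[0,0,0.665,0,0,0,1]]'
python3 -m crank '[[0,0,0,0,0,0,0.3],[0,0,0,0,0,0,0],[0,0,0,0,0,0,0],[0,0,0,0,0,0,0],[0,0,0,0,0,0,0],[0,0,0,0,0,0,0],[0,0,-0.2,0,0,0,0],[0,0,-0.5,0,0,0,0],[0,0,-0.8,0,0,0,0],[0,0,-0.8,0,0,0,0]]'
python3 w.py 550.5 258.5 350 -0.11
```

```text
time_s: 7.45
eef_pos: [437.6, 52.0, 271.7]
ee_rot: [0.0, 0.999, -0.055, 0.001]
force: [0.4, -0.1, -2.2]
grip_width: 0.428
grip_force: 47.1
time_s: 8.45
eef_pos: [437.9, 51.9, 354.5]
ee_rot: [0.0, 0.999, -0.055, 0.003]
force: [0.7, 0.6, 0.5]
grip_width: 0.997
grip_force: 0.0
t 8.45 pos [437.9  51.9 354.5] j [-0.15  0.18  1.81 -0.    1.15  1.53] F [0.7 0.6 0.5] gw 0.997 gf 0.0
shift [ 0.894 -2.177  0.05 ] turn [ 0.    -0.009  0.001]
```

```bash
python3 -m crank '[[0.1,-0.3,0,0,0,0,0],[0.2,-0.65,0,0,0,0,0],[0.3,-1,0,0,0,0,0]]' >/dev/null
python3 -m crank '[[0.1,-0.3,0,0,0,0,0],[0.2,-0.65,0,0,0,0,0],[0.3,-1,0,0,0,0,0]]' >/dev/null
python3 -m crank '[[0.2,-0.1,0,0,0,0,0],[0.294,-0.177,0,0,0,0,0],[0.294,-0.177,0,0,0,0,0],[0.294,-0.177,0,0,0,0,0]]' >/dev/null
python3 w.py 550.5 258.5 260 -0.11
python3 - <<'E'
from h import *
snap('top'); p,d,K,T=snap('wrist')
caps('wrist',p,K,T,{'blue':(200,100,440,330,111)})
snap('scene','sc3.png')
z=np.load('/tmp/top.npz'); caps('top',z['p'],z['K'],z['T'],{'orange':(285,150,350,275,122),'red':(300,160,345,200,94)})
E
```

```text
t 9.45 pos [549.7 258.3 350.4] j [ 0.25  0.54  1.31 -0.    1.3   1.93] F [ 0.1 -1.1  0.2] gw 0.998 gf 0.0
shift [ 0.009 -0.003  0.904] turn [0.001 0.002 0.001]
wrist blue circ [554.9 258.7] 18.0 ell [554.7 259.1]
top orange circ [436.3  51.7] 16.7 ell [436.3  51.5]
top red circ [600.7  27. ] 13.5 ell [600.6  27.1]
```

View pics/sc3.png

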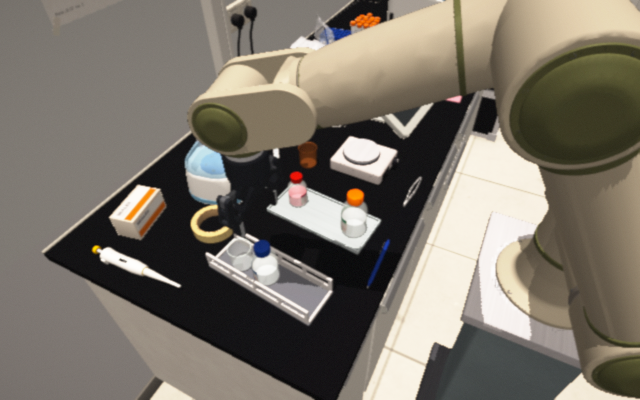

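The tall bottle stands upright on the tray at (355,215) and the small bottle hasn't moved. Next is the medium bottle.

```bash
python3 -m crank '[[0.01,0,0.3,0,0,0,0],[0.01,0,0.6,0,0,0,0],[0.01,0,0.8,0,0,0,0],[0.01,0,0.9,0,0,0,0],[0.01,0,0.9,0,0,0,0],[0.01,0,0.9,0,0,0,0]]' >/dev/null
python3 w.py 550.5 258.5 260 -0.11
python3 -m crank '[[0,0,0,0,0,0,1],[0,0,0,0,0,0,1],[0,0,0,0,0,0,1],[0,0,0,0,0,0,1],[0,0,0,0,0,0,1],[0,0,0,0,0,0,1],[0,0,0,0,0,0,1],[0,0,0,0,0,0,1]]' 50
python3 w.py 550.5 258.5 260 -0.11
python3 -m crank '[[0,0,-0.1,0,0,0,1],[0,0,-0.3,0,0,0,1],[0,0,-0.5,0,0,0,1],[0,0,-0.65,0,0,0,1],[0,0,-0.65,0,0,0,1],[0,0,-0.65,0,0,0,1]]'
python3 w.py 517.3 43.8 325 -0.11
python3 - <<'E'
from h import *
snap('wrist','wr4.png')
E
```

```text
t 10.20 pos [551.2 258.4 262.4] j [ 0.25  0.63  1.4  -0.    1.11  1.93] F [0.4 0.4 1.3] gw 0.999 gf 0.0
shift [-0.007 -0.     0.024] turn [-0.001 -0.002  0.001]
time_s: 11.0
eef_pos: [551.1, 258.7, 262.0]
ee_rot: [-0.001, 0.999, -0.055, 0.001]
force: [-0.5, 2.3, 5.5]
grip_width: 0.393
grip_force: 47.5
t 11.00 pos [551.1 258.7 262. ] j [0.25 0.63 1.4  0.   1.11 1.93] F [-0.5  2.3  5.5] gw 0.393 gf 47.5
shift [-0.006  0.003  0.02 ] turn [-0.001 -0.002  0.001]
time_s: 11.6
eef_pos: [550.8, 258.3, 325.6]
ee_rot: [0.0, 0.999, -0.055, -0.0]
force: [-0.2, 0.4, -1.9]
grip_width: 0.39
grip_force: 46.8
t 11.60 pos [550.8 258.3 325.6] j [ 0.25  0.56  1.34 -0.    1.24  1.93] F [-0.2  0.4 -1.9] gw 0.390 gf 46.8
shift [-0.099  2.169  0.007] turn [0.001 0.001 0.001]
```

View pics/wr4.png

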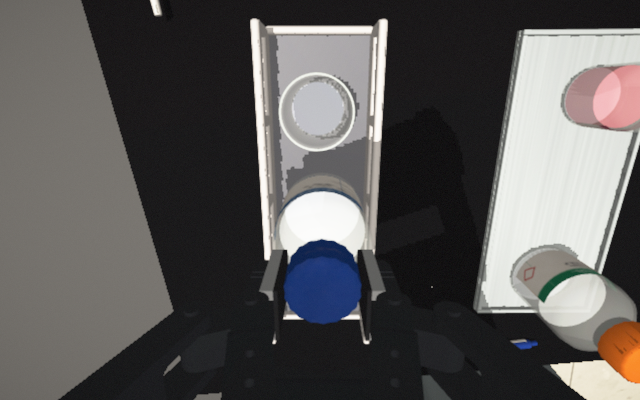

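Blue is gripped and lifted. The beaker rim is at (317,112), undisturbed. I'll carry the bottle to its park spot.

```bash
python3 -m crank '[[-0.02,0.15,0,0,0,0,1],[-0.05,0.4,0,0,0,0,1],[-0.08,0.7,0,0,0,0,1],[-0.1,1,0,0,0,0,1]]' >/dev/null
python3 -m crank '[[0,0.3,0,0,0,0,1],[0,0.6,0,0,0,0,1],[0,0.85,0,0,0,0,1],[0,1,0,0,0,0,1]]' >/dev/null
python3 -m crank '[[0,0.1,0,0,0,0,1],[0,0.17,0,0,0,0,1],[0,0.17,0,0,0,0,1],[0,0.17,0,0,0,0,1]]' >/dev/null
python3 w.py 517.3 43.8 258.5 -0.11
python3 -m crank '[[0,0,0.2,0,0,0,1],[0,0,0.4,0,0,0,1],[0,0,0.55,0,0,0,1],[0,0,0.62,0,0,0,1],[0,0,0.65,0,0,0,1],[0,0,0.665,0,0,0,1],[0,0,0.665,0,0,0,1]]'
python3 -m crank '[[0,0,0,0,0,0,0.3],[0,0,0,0,0,0,0],[0,0,0,0,0,0,0],[0,0,0,0,0,0,0],[0,0,0,0,0,0,0],[0,0,0,0,0,0,0],[0,0,-0.2,0,0,0,0],[0,0,-0.5,0,0,0,0],[0,0,-0.8,0,0,0,0],[0,0,-0.8,0,0,0,0]]'
python3 w.py 600 255 345 1.46
python3 - <<'E'
from h import *
z=np.load('/tmp/wrist.npz'); p,d,K,T=z['p'],z['d'],z['K'],z['T']; P=cloud(d,K,T)
m=(P[...,2]>57)&(P[...,2]<70); m[:60]=0; m[160:]=0; m[:,:270]=0; m[:,362:]=0
q=P[m]; print('beaker',cv2.minEnclosingCircle(q[:,:2].astype(np.float32)),len(q))
snap('scene','sc5.png')
E
```

```text
t 12.85 pos [517.4  44.3 326.1] j [-0.14  0.38  1.63  0.    1.14  1.54] F [-0.4  0.8 -2.3] gw 0.386 gf 46.8
shift [-0.001  0.006  0.676] turn [-0.     0.     0.002]
time_s: 13.55
eef_pos: [517.6, 43.9, 260.2]
ee_rot: [0.0, 0.999, -0.055, 0.001]
force: [0.7, 0.4, -1.9]
grip_width: 0.383
grip_force: 46.8
time_s: 14.55
eef_pos: [517.8, 43.8, 343.4]
ee_rot: [0.0, 0.999, -0.055, 0.003]
force: [0.4, 0.6, -0.6]
grip_width: 1.003
grip_force: 0.0
t 14.55 pos [517.8  43.8 343.4] j [-0.14  0.36  1.6   0.    1.17  1.54] F [ 0.4  0.6 -0.6] gw 1.003 gf 0.0
shift [ 0.587 -2.189 -0.013] turn [ 0.007 -0.007 -1.998]
beaker ((617.9465942382812, 255.10934448242188), 26.041057586669922) 1086
```

View pics/sc5.png

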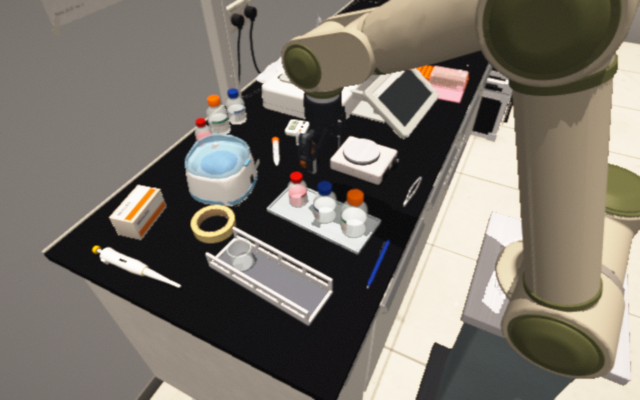

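Both bottles stand upright on the tray, with blue at (324,203) and orange at (355,215), and the small bottle is untouched. The beaker, at (238,252), is accessible at world (617.8, 255).

```bash
python3 -m crank '[[0.1,-0.3,0,0,0,0,0],[0.2,-0.65,0,0,0,0,0],[0.3,-1,0,0,0,0,0]]' >/dev/null
python3 -m crank '[[0.1,-0.3,0,0,0,0,0],[0.2,-0.65,0,0,0,0,0],[0.3,-1,0,0,0,0,0]]' >/dev/null
python3 -m crank '[[0.16,-0.21,0,0,0,-0.17,0],[0.16,-0.21,0,0,0,-0.34,0],[0.16,-0.21,0,0,0,-0.51,0],[0.16,-0.21,0,0,0,-0.68,0],[0.16,-0.21,0,0,0,-0.85,0],[0.16,-0.21,0,0,0,-1,0]]' >/dev/null
python3 -m crank '[[0,0,0,0,0,-0.17,0],[0,0,0,0,0,-0.34,0],[0,0,0,0,0,-0.51,0],[0,0,0,0,0,-0.68,0],[0,0,0,0,0,-0.85,0],[0,0,0,0,0,-1,0],[0,0,0,0,0,-1,0]]' >/dev/null
python3 w.py 617.8 255 192 1.46
```

```text
t 16.50 pos [617.  255.2 338.1] j [ 0.22  0.68  1.1  -0.    1.36  0.33] F [ 0.1 -0.2 -0.4] gw 1.005 gf 0.0
shift [0.    0.011 1.461] turn [-0.003  0.001  0.003]
```

```bash
python3 -m crank '[[0,0.01,0.3,0,0,0,0],[0,0.01,0.6,0,0,0,0],[0,0.01,0.9,0,0,0,0]]' >/dev/null
python3 -m crank '[[0,0,0.2,0,0,0,0],[0,0,0.4,0,0,0,0],[0,0,0.5,0,0,0,0],[0,0,0.56,0,0,0,0],[0,0,0.56,0,0,0,0],[0,0,0.56,0,0,0,0]]'
python3 -m crank '[[0,0,0,0,0,0,0.3],[0,0,0,0,0,0,0.4],[0,0,0,0,0,0,0.6],[0,0,0,0,0,0,0.6],[0,0,0,0,0,0,0.6],[0,0,0,0,0,0,0.6],[0,0,0,0,0,0,0.6],[0,0,0,0,0,0,0.6]]' 25
python3 w.py 617.8 255 192 1.46
python3 -m crank '[[0,0,-0.1,0,0,0,0.6],[0,0,-0.3,0,0,0,0.6],[0,0,-0.6,0,0,0,0.6],[0,0,-0.9,0,0,0,0.6]]'>/dev/null
python3 -m crank '[[0,0,-0.3,0,0,0,0.6],[0,0,-0.6,0,0,0,0.6],[0,0,-0.7,0,0,0,0.6],[0,0,-0.7,0,0,0,0.6],[0,0,-0.7,0,0,0,0.6]]'
python3 w.py 515.6 -180 361 1.46
python3 - <<'E'
from h import *
snap('wrist','wr6.png')
E
```

```text
time_s: 17.4
eef_pos: [618.2, 255.2, 194.5]
ee_rot: [0.0, 0.745, 0.667, 0.001]
force: [0.3, 0.3, 0.2]
grip_width: 1.004
grip_force: 0.0
time_s: 18.2
eef_pos: [618.1, 255.2, 194.4]
ee_rot: [0.0, 0.745, 0.667, 0.0]
force: [-2.3, -0.3, 5.9]
grip_width: 0.59
grip_force: 25.6
t 18.20 pos [618.1 255.2 194.4] j [0.22 0.83 1.22 0.   1.08 0.33] F [-2.3 -0.3  5.9] gw 0.590 gf 25.6
shift [-0.002 -0.003  0.024] turn [ 0.001 -0.     0.002]
time_s: 19.1
eef_pos: [617.9, 255.0, 352.0]
ee_rot: [-0.001, 0.745, 0.667, -0.001]
force: [-0.3, 0.0, -1.4]
grip_width: 0.59
grip_force: 26.1
t 19.10 pos [617.9 255.  352. ] j [ 0.22  0.68  1.08 -0.    1.39  0.33] F [-0.3  0.  -1.4] gw 0.590 gf 26.1
shift [-4.436 -0.542 -0.085] turn [-0.003  0.001  0.002]
```

View pics/wr6.png

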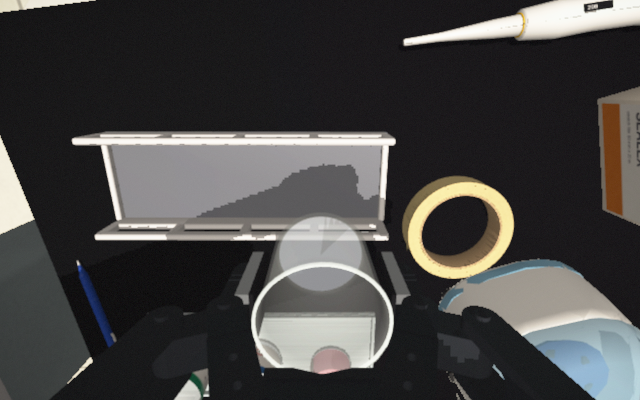

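The beaker is held upright between the pads, with its rim at (322,320). I'll carry it high over the tray to the stirrer.

```bash
python3 -m crank '[[-0.15,-0.02,0,0,0,0,0.6],[-0.4,-0.05,0,0,0,0,0.6],[-0.7,-0.09,0,0,0,0,0.6],[-1,-0.12,0,0,0,0,0.6]]' >/dev/null
python3 -m crank '[[-0.33,-0.04,0,0,0,0,0.6],[-0.67,-0.08,0,0,0,0,0.6],[-1,-0.12,0,0,0,0,0.6]]' >/dev/null
python3 -m crank '[[-0.33,-0.04,0,0,0,0,0.6],[-0.67,-0.08,0,0,0,0,0.6],[-1,-0.12,0,0,0,0,0.6]]' >/dev/null
python3 -m crank '[[-0.3,-0.04,0,0,0,0,0.6],[-0.6,-0.08,0,0,0,0,0.6],[-0.8,-0.1,0,0,0,0,0.6],[-0.9,-0.12,0,0,0,0,0.6],[-0.9,-0.12,0,0,0,0,0.6],[-0.9,-0.12,0,0,0,0,0.6]]' >/dev/null
python3 w.py 515.6 -180 243.5 1.46
python3 - <<'E'
from h import *
p,d,K,T=snap('wrist','wr7.png'); P=cloud(d,K,T); x,y,z=[P[...,i] for i in range(3)]
m=(z>50)&(z<60)&(np.hypot(x-515.6,y+180)<75); m[230:]=0
q=P[m]; print(len(q),q.max(0),q.min(0)); 
for n in('wrist','top'):
    zz=np.load('/tmp/%s.npz'%n)
    p,d,K,T=zz['p'],zz['d'],zz['K'],zz['T']; P=cloud(d,K,T)
E
```

```text
t 20.75 pos [ 527.9 -126.7  353.2] j [-0.45  0.4   1.52  0.    1.23 -0.34] F [-0.1 -0.2 -0.2] gw 0.590 gf 26.1
shift [-0.544 -0.063  1.097] turn [-0.001 -0.001  0.002]
1556 [ 563.80252136 -131.06830796   56.19144741] [ 474.19231416 -166.35496059   50.02176046]
```

View pics/wr7.png

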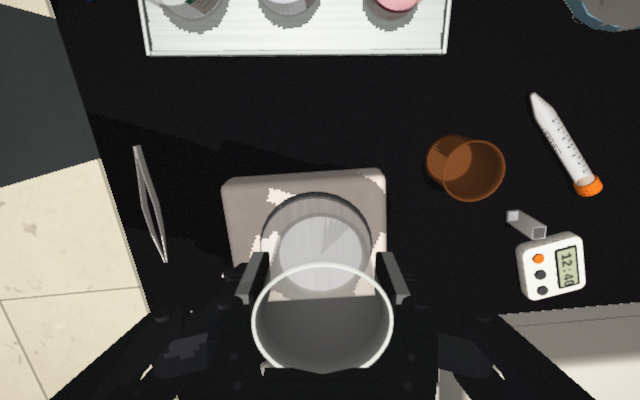

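The plate's upper edge shows at (316,193) under the held beaker. I'll do a quick circle fit of that edge to cross-check the centre.

Run:
```python
from h import *
from scipy.optimize import least_squares
z=np.load('/tmp/wrist.npz');p,d,K,T=z['p'],z['d'],z['K'],z['T'];P=cloud(d,K,T)
zz=P[...,2]; m=(zz>50)&(zz<60); pts=[]
for u in range(275,362,3):
    v=np.where(m[180:240,u])[0]
    if len(v): pts.append(ray(u,180+v[0]-.5,55,K,T)[:2])
pts=np.array(pts); r=least_squares(lambda c:np.hypot(*(pts-c).T)-50,[515,-180],loss='soft_l1'); print(r.x,np.abs(r.fun).mean(),len(pts))
z=np.load('/tmp/top.npz');p,d,K,T=z['p'],z['d'],z['K'],z['T'];P=cloud(d,K,T)
g=cv2.cvtColor(p[180:245,372:440],cv2.COLOR_RGB2GRAY)
c=cv2.HoughCircles(cv2.resize(g,None,fx=4,fy=4,interpolation=2),3,1,50,param1=100,param2=20,minRadius=65,maxRadius=95)
for a in c[0][:2]: print(ray(372+(a[0]+.5)/4-.5,180+(a[1]+.5)/4-.5,55,K,T),a[2]/4)
```

```text
[ 516.59237183 -180.1145085 ] 0.24428769297719138 29
[ 515.29223094 -178.28342705   55.        ] 20.775
```

```bash
python3 -m crank '[[-0.2,-0.02,0,0,0,0,0.6],[-0.4,-0.04,0,0,0,0,0.6],[-0.54,-0.057,0,0,0,0,0.6],[-0.54,-0.057,0.2,0,0,0,0.6],[-0.54,-0.057,0.5,0,0,0,0.6],[-0.54,-0.057,0.7,0,0,0,0.6],[-0.54,-0.057,0.85,0,0,0,0.6],[-0.54,-0.057,0.95,0,0,0,0.6],[-0.54,-0.057,0.95,0,0,0,0.6],[-0.54,-0.057,0.95,0,0,0,0.6]]' 
python3 w.py 516.2 -180 243.5 1.46
```

```text
time_s: 21.8
eef_pos: [516.5, -180.3, 259.3]
ee_rot: [0.0, 0.745, 0.668, 0.0]
force: [0.4, -0.3, -0.3]
grip_width: 0.588
grip_force: 26.1
t 21.80 pos [ 516.5 -180.3  259.3] j [-0.55  0.52  1.61  0.    1.02 -0.44] F [ 0.4 -0.3 -0.3] gw 0.588 gf 26.1
shift [ 0.002 -0.003  0.158] turn [0.001 0.    0.002]
```

```bash
python3 -m crank '[[0,0,0.08,0,0,0,0.6],[0,0,0.12,0,0,0,0.6],[0,0,0.14,0,0,0,0.6],[0,0,0.15,0,0,0,0.6],[0,0,0.158,0,0,0,0.6],[0,0,0.158,0,0,0,0.6]]' 
python3 -m crank '[[0,0,0,0,0,0,0.3],[0,0,0,0,0,0,0.2],[0,0,0,0,0,0,0],[0,0,0,0,0,0,0],[0,0,0,0,0,0,0],[0,0,0,0,0,0,0],[0,0,0,0,0,0,0]]' 
python3 -m crank '[[0,0,-0.2,0,0,0,0],[0,0,-0.5,0,0,0,0],[0,0,-0.9,0,0,0,0],[0,0,-0.9,0,0,0,0]]' 
python3 w.py 437.7 52 350 -0.11
python3 - <<'E'
from h import *
p,d,K,T=snap('wrist','wr8.png'); P=cloud(d,K,T); z=P[...,2]
m=(z>107)&(z<120)&(np.hypot(P[...,0]-516,P[...,1]+180)<45)
q=P[m]; print('beaker',cv2.minEnclosingCircle(q[:,:2].astype(np.float32)),len(q))
E
```

```text
time_s: 22.4
eef_pos: [516.2, -180.4, 243.4]
ee_rot: [0.0, 0.745, 0.667, -0.0]
force: [-1.8, 1.4, 3.7]
grip_width: 0.586
grip_force: 26.4
time_s: 23.1
eef_pos: [516.2, -180.4, 242.9]
ee_rot: [-0.0, 0.745, 0.667, -0.0]
force: [-0.4, 0.4, 0.1]
grip_width: 0.997
grip_force: 0.0
time_s: 23.5
eef_pos: [516.8, -180.6, 337.9]
ee_rot: [0.004, 0.745, 0.667, 0.001]
force: [-0.7, 1.2, -0.5]
grip_width: 0.998
grip_force: 0.0
t 23.50 pos [ 516.8 -180.6  337.9] j [-0.55  0.42  1.53  0.    1.19 -0.44] F [-0.7  1.2 -0.5] gw 0.998 gf 0.0
shift [ 2.226 -1.039 -0.139] turn [ 0.012 -0.004  2.001]
beaker ((515.9049072265625, -181.0957489013672), 26.191110610961914) 1101
```

View pics/wr8.png

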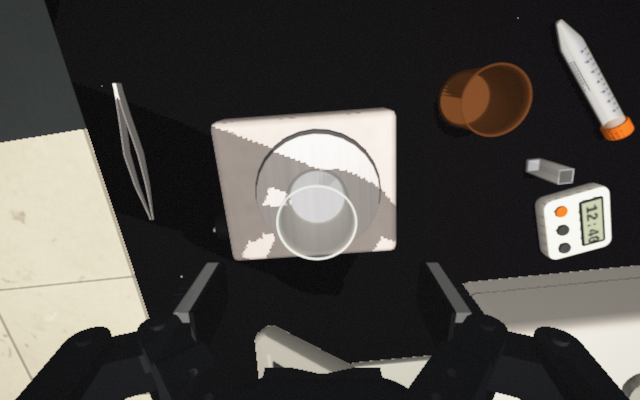

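The beaker stands inside the plate at (317,195), measured at (515.9,-181.1), within about 1 mm of the centre. Now I'll put the medium bottle back.

```bash
python3 -m crank '[[0.3,-0.03,-0.03,0,0,0,0],[0.65,-0.07,-0.07,0,0,0,0],[1,-0.1,-0.1,0,0,0,0]]' >/dev/null
python3 -m crank '[[0.33,-0.03,0,0,0,0,0],[0.67,-0.07,0,0,0,0,0],[1,-0.1,0,0,0,0,0]]' >/dev/null
python3 -m crank '[[0.23,-0.04,0,0,0,0.17,0],[0.23,-0.04,0,0,0,0.34,0],[0.23,-0.04,0,0,0,0.51,0],[0.23,-0.04,0,0,0,0.68,0],[0.23,-0.04,0,0,0,0.85,0],[0.23,-0.04,0,0,0,1,0]]' >/dev/null
python3 -m crank '[[0,0,0,0,0,0.17,0],[0,0,0,0,0,0.34,0],[0,0,0,0,0,0.51,0],[0,0,0,0,0,0.68,0],[0,0,0,0,0,0.85,0],[0,0,0,0,0,1,0],[0,0,0,0,0,1,0]]' >/dev/null
python3 w.py 517.7 43.8 260.2 -0.11
```

```text
t 25.45 pos [516.5  43.9 341.9] j [-0.14  0.36  1.61  0.    1.18  1.54] F [-0.2 -0.1  0.1] gw 1.000 gf 0.0
shift [ 0.013 -0.     0.817] turn [-0.     0.002 -0.   ]
```

```bash
python3 -m crank '[[0.012,0,0.3,0,0,0,0],[0.012,0,0.6,0,0,0,0],[0.012,0,0.75,0,0,0,0],[0.012,0,0.815,0,0,0,0],[0.012,0,0.815,0,0,0,0],[0.012,0,0.815,0,0,0,0]]' >/dev/null
python3 -m crank '[[0,0,0,0,0,0,1],[0,0,0,0,0,0,1],[0,0,0,0,0,0,1],[0,0,0,0,0,0,1],[0,0,0,0,0,0,1],[0,0,0,0,0,0,1],[0,0,0,0,0,0,1],[0,0,0,0,0,0,1]]' 50
python3 -m crank '[[0,0,-0.1,0,0,0,1],[0,0,-0.3,0,0,0,1],[0,0,-0.5,0,0,0,1],[0,0,-0.67,0,0,0,1],[0,0,-0.67,0,0,0,1],[0,0,-0.67,0,0,0,1]]'
python3 w.py 551.1 258.6 327 -0.11
```

```text
time_s: 26.85
eef_pos: [518.0, 43.9, 261.9]
ee_rot: [-0.0, 0.999, -0.055, 0.001]
force: [-0.2, 3.0, 5.9]
grip_width: 0.377
grip_force: 50.2
time_s: 27.45
eef_pos: [517.7, 43.8, 328.0]
ee_rot: [0.0, 0.999, -0.055, -0.0]
force: [0.4, 0.7, -2.4]
grip_width: 0.375
grip_force: 49.5
t 27.45 pos [517.7  43.8 328. ] j [-0.14  0.37  1.62 -0.    1.15  1.54] F [ 0.4  0.7 -2.4] gw 0.375 gf 49.5
shift [ 0.098 -2.172  0.009] turn [0.    0.001 0.001]
```

```bash
python3 -m crank '[[0.02,-0.15,0,0,0,0,1],[0.05,-0.4,0,0,0,0,1],[0.08,-0.7,0,0,0,0,1],[0.098,-1,0,0,0,0,1]]' >/dev/null
python3 -m crank '[[0,-0.3,0,0,0,0,1],[0,-0.6,0,0,0,0,1],[0,-0.85,0,0,0,0,1],[0,-1,0,0,0,0,1]]' >/dev/null
python3 -m crank '[[0,-0.1,0,0,0,0,1],[0,-0.172,0,0,0,0,1],[0,-0.172,0,0,0,0,1],[0,-0.172,0,0,0,0,1]]' >/dev/null
python3 w.py 551.1 258.6 264.3 -0.11
python3 -m crank '[[0,0,0.2,0,0,0,1],[0,0,0.4,0,0,0,1],[0,0,0.55,0,0,0,1],[0,0,0.61,0,0,0,1],[0,0,0.635,0,0,0,1],[0,0,0.635,0,0,0,1],[0,0,0.635,0,0,0,1]]'
python3 w.py 551.1 258.6 264 -0.11
```

```text
t 28.65 pos [551.4 258.  328.3] j [ 0.25  0.56  1.33 -0.    1.25  1.93] F [-0.   0.3 -1.8] gw 0.381 gf 49.5
shift [-0.004 -0.006  0.64 ] turn [0. 0. 0.]
time_s: 29.35
eef_pos: [551.5, 258.5, 265.8]
ee_rot: [-0.0, 0.999, -0.055, 0.001]
force: [-0.3, -0.2, -2.2]
grip_width: 0.375
grip_force: 49.5
t 29.35 pos [551.5 258.5 265.8] j [ 0.25  0.63  1.4  -0.    1.12  1.93] F [-0.3 -0.2 -2.2] gw 0.375 gf 49.5
shift [-0.004 -0.     0.018] turn [-0.001 -0.002  0.001]
```

```bash
python3 -m crank '[[-0.004,0,0.01,0,0,0,1],[-0.004,0,0.018,0,0,0,1],[-0.004,0,0.018,0,0,0,1]]'
python3 -m crank '[[0,0,0,0,0,0,0.5],[0,0,0,0,0,0,0],[0,0,0,0,0,0,0],[0,0,0,0,0,0,0],[0,0,0,0,0,0,0],[0,0,0,0,0,0,0],[0,0,-0.2,0,0,0,0],[0,0,-0.5,0,0,0,0],[0,0,-0.9,0,0,0,0],[0,0,-0.9,0,0,0,0]]'
python3 w.py 437.6 52 350 -0.11
```

```text
time_s: 29.65
eef_pos: [551.0, 258.7, 264.0]
ee_rot: [-0.0, 0.999, -0.055, 0.001]
force: [-1.3, -1.4, 5.6]
grip_width: 0.376
grip_force: 50.5
time_s: 30.65
eef_pos: [551.3, 258.8, 358.7]
ee_rot: [-0.001, 0.998, -0.055, 0.005]
force: [-0.0, 0.8, 0.4]
grip_width: 0.999
grip_force: 0.0
t 30.65 pos [551.3 258.8 358.7] j [0.25 0.53 1.3  0.   1.3  1.93] F [-0.   0.8  0.4] gw 0.999 gf 0.0
shift [-0.905  2.18   0.071] turn [-0.004 -0.011  0.001]
```

Contact on landing was gentle (about 6 N). Now the tall bottle, at parked TCP (437.6, 52, 271.7).

```bash
python3 -m crank '[[-0.15,0.3,0,0,0,0,0],[-0.3,0.65,0,0,0,0,0],[-0.42,1,0,0,0,0,0]]' >/dev/null
python3 -m crank '[[-0.15,0.33,0,0,0,0,0],[-0.3,0.65,0,0,0,0,0],[-0.42,1,0,0,0,0,0]]' >/dev/null
python3 -m crank '[[-0.05,0.1,0,0,0,0,0],[-0.068,0.18,0,0,0,0,0],[-0.068,0.18,0,0,0,0,0],[-0.068,0.18,0,0,0,0,0]]' >/dev/null
python3 w.py 437.6 52 271.9 -0.11
python3 - <<'E'
from h import *
p,d,K,T=snap('top')
caps('top',p,K,T,{'blue':boxes['top']['blue'],'red':boxes['top']['red']})
E
```

```text
t 31.65 pos [437.2  52.3 353. ] j [-0.15  0.18  1.81  0.    1.15  1.53] F [-0.  -0.3  0.5] gw 1.002 gf 0.0
shift [0.004 0.003 0.811] turn [-0.    -0.     0.002]
top blue circ [549.5 256.9] 17.0 ell [549.2 256.6]
top red circ [600.7  27. ] 13.5 ell [600.6  27.1]
```

```bash
python3 -m crank '[[0,0,0.3,0,0,0,0],[0,0,0.6,0,0,0,0],[0,0,0.75,0,0,0,0],[0,0,0.811,0,0,0,0],[0,0,0.811,0,0,0,0],[0,0,0.811,0,0,0,0]]' >/dev/null
python3 -m crank '[[0,0,0,0,0,0,1],[0,0,0,0,0,0,1],[0,0,0,0,0,0,1],[0,0,0,0,0,0,1],[0,0,0,0,0,0,1],[0,0,0,0,0,0,1],[0,0,0,0,0,0,1],[0,0,0,0,0,0,1]]' 50
python3 -m crank '[[0,0,-0.1,0,0,0,1],[0,0,-0.3,0,0,0,1],[0,0,-0.5,0,0,0,1],[0,0,-0.67,0,0,0,1],[0,0,-0.67,0,0,0,1],[0,0,-0.67,0,0,0,1]]'
python3 w.py 464.6 264.9 340 -0.11
```

```text
time_s: 33.1
eef_pos: [437.1, 52.0, 272.7]
ee_rot: [-0.0, 0.998, -0.055, 0.001]
force: [-1.0, 2.7, 5.9]
grip_width: 0.418
grip_force: 47.6
time_s: 33.7
eef_pos: [436.6, 51.8, 338.7]
ee_rot: [0.0, 0.999, -0.055, -0.0]
force: [-0.1, 0.0, -2.7]
grip_width: 0.417
grip_force: 47.8
t 33.70 pos [436.6  51.8 338.7] j [-0.15  0.2   1.84 -0.    1.11  1.53] F [-0.1  0.  -2.7] gw 0.417 gf 47.8
shift [ 0.046 -2.148 -0.013] turn [0.    0.    0.001]
```

```bash
python3 -m crank '[[0.02,-0.15,0,0,0,0,1],[0.04,-0.4,0,0,0,0,1],[0.044,-0.7,0,0,0,0,1],[0.044,-1,0,0,0,0,1]]' >/dev/null
python3 -m crank '[[0,-0.3,0,0,0,0,1],[0,-0.6,0,0,0,0,1],[0,-0.85,0,0,0,0,1],[0,-1,0,0,0,0,1]]' >/dev/null
python3 -m crank '[[0,-0.1,0,0,0,0,1],[0,-0.148,0,0,0,0,1],[0,-0.148,0,0,0,0,1],[0,-0.148,0,0,0,0,1]]' >/dev/null
python3 -m crank '[[0,0,0.2,0,0,0,1],[0,0,0.4,0,0,0,1],[0,0,0.55,0,0,0,1],[0,0,0.61,0,0,0,1],[0,0,0.635,0,0,0,1],[0,0,0.635,0,0,0,1],[0,0,0.635,0,0,0,1]]'
python3 w.py 464.4 264.9 274.7 -0.11
```

```text
time_s: 35.6
eef_pos: [464.9, 264.8, 276.3]
ee_rot: [-0.0, 0.999, -0.055, 0.001]
force: [0.7, -0.3, -3.0]
grip_width: 0.415
grip_force: 47.9
t 35.60 pos [464.9 264.8 276.3] j [ 0.3   0.47  1.63 -0.    1.04  1.98] F [ 0.7 -0.3 -3. ] gw 0.415 gf 47.9
shift [-0.005 -0.     0.016] turn [-0.001 -0.002  0.001]
```

```bash
python3 -m crank '[[-0.005,0,0.01,0,0,0,1],[-0.005,0,0.017,0,0,0,1],[-0.005,0,0.017,0,0,0,1]]'
python3 -m crank '[[0,0,0,0,0,0,0.5],[0,0,0,0,0,0,0],[0,0,0,0,0,0,0],[0,0,0,0,0,0,0],[0,0,0,0,0,0,0],[0,0,0,0,0,0,0],[0,0,-0.2,0,0,0,0],[0,0,-0.5,0,0,0,0],[0,0,-0.9,0,0,0,0],[0,0,-0.9,0,0,0,0]]'
python3 -m crank '[[0,0.3,0,0,0,0,0],[0,0.6,0,0,0,0,0],[0,0.9,0,0,0,0,0]]'>/dev/null
python3 -m crank '[[0,0.3,0,0,0,0,0],[0,0.6,0,0,0,0,0],[0,0.9,0,0,0,0,0],[0,0.9,0,0,0,0,0],[0,0.9,0,0,0,0,0]]'>/dev/null
python3 - <<'E'
from h import *
p,d,K,T=snap('top'); caps('top',p,K,T,boxes['top'])
P=cloud(d,K,T); z=P[...,2]; m=(z>107)&(z<120)&(np.hypot(P[...,0]-516,P[...,1]+180)<45)
print('beaker',cv2.minEnclosingCircle(P[m][:,:2].astype(np.float32)))
snap('scene','sc9.png')
E
```

```text
time_s: 35.9
eef_pos: [464.3, 265.0, 274.7]
ee_rot: [-0.0, 0.999, -0.055, 0.001]
force: [-1.1, 0.3, 4.9]
grip_width: 0.418
grip_force: 49.2
time_s: 36.9
eef_pos: [464.6, 265.1, 368.7]
ee_rot: [-0.002, 0.999, -0.055, 0.004]
force: [-0.1, 0.1, -0.4]
grip_width: 1.003
grip_force: 0.0
top orange circ [463.6 263. ] 18.9 ell [463.7 263.5]
top blue circ [548.8 256.7] 16.3 ell [549.1 256.5]
top red circ [600.7  27. ] 13.5 ell [600.6  27.1]
beaker ((515.9544677734375, -180.76541137695312), 26.097734451293945)
```

View pics/sc9.png

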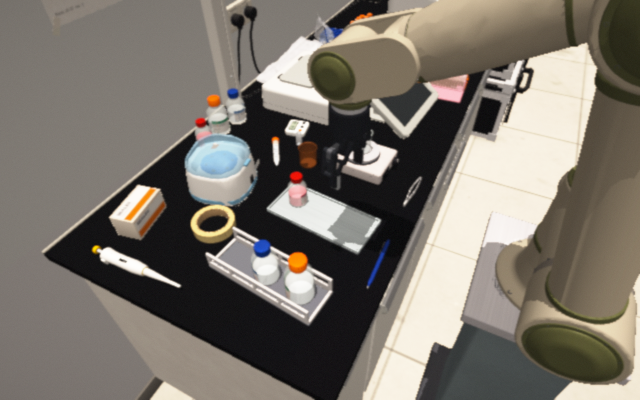

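Both bottles are back upright in the rack at (265,262) and (299,280), within 1 mm of their starting spots. The beaker is on the plate, the small bottle hasn't moved, and the gripper is clear of everything.

```bash
python3 -c "
from rig import ticket; print(ticket.finish_job())"
```

```text
the job is handed in; nothing more can be done
None
```

The job is done and handed in: the beaker stands on the stirrer plate about 1 mm from its centre, both bottles are back upright in the rack within about 1 mm of their starting spots, the small bottle was not disturbed, and the run took about 38 s.

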